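# Set the click collar of an examination lamp to the orange preset

### The job

Set the beam of the examination lamp: turn the black ribbed collar round its barrel, click by click, until the collar's white line points at the orange stud on the dial (not the blue one), then let go so that it rests in that click. The collar has to go further round than one twist of the hand, so re-grip as needed; do not shift the bottle, jar, carton and small bottle that stand round the lamp.

Things in the scene. Friction and masses are not known exactly. Their poses are not given: they have to be found in the camera images.
- lamp: white desk examination lamp, fixed to the worktop: round foot 132 mm across, 18 mm high (origin at the centre of its underside), short post, and a head inclined 35 degrees. The head's axis comes out of the dial pointing up and towards the robot: (-sin35, 0, cos35) in the lamp's own axes; the lamp is also yawed a little about the vertical
- dial (a point): centre of the dial plate's front face, 165 mm above the lamp's origin, z axis = head axis, pointing out. The plate is white, 90 mm across, with a black tick for every click. In front of it sits the black collar, and a fixed metal barrel, 35 mm across, with the lens stands 8 mm out of the collar's front. Nothing stands before the lens
- collar_mid (a point): point on the head axis 22 mm in front of the dial plate, within the black ribbed collar: a ring 60 mm across and 36 mm long, its rear edge 2 mm from the dial plate. z axis = head axis, pointing out. Grip the collar across its diameter with the fingers lying along that axis, tips clear of the dial plate, which is wider than the collar
- white_line (a point): where the collar's white line points: 38 mm from the head axis, 3 mm below the dial's face, so that it meets a stud's centre when the line points straight at that stud. The line runs over the collar's front face and down its side; the point turns with the collar
- orange_stud: orange domed stud, 10 mm across, fixed in the dial plate beside the collar, 3 mm proud of it, 30 degrees to the left or to the right of the dial's top; origin at the stud's centre. The collar is set when the white line's point meets this one (one click off they are 19.7 mm apart)
- blue_stud: blue stud, just the same, on the other side of the dial's top: the other preset, not wanted now. Orange and blue change places from lamp to lamp
- collar (a joint): collar angle in rad, positive anticlockwise seen from the front; 0: white line at the top of the dial (far side from the robot). Turns from -3.32 to 1.22; clicks every 0.524 rad (-3.14, -2.62, ... -0.52, 0, 0.52). Over a click takes about 0.3 N m; let go between clicks it springs to the nearer. Starts between -3.2 and -2.5, so it turns anticlockwise by 2 to 3.7 rad, to -0.52 or 0.52
- saline_250: clear half-full infusion bottle with a grey cap, 67 mm across, 148 mm tall, a bystander that stands beside the lamp; origin at the centre of its underside
- glass_jar_1: clear empty glass jar, 60 mm across, 82 mm tall, a bystander that stands beside the lamp; origin at the centre of its underside
- pad_box: small pale carton, 50 x 60 x 47 mm, a bystander that stands beside the lamp; origin at the centre of its underside
- clear_small: small clear bottle with a blue cap, 33 mm across, 100 mm tall, a bystander that stands beside the lamp; origin at the centre of its underside
Not all that is in view belongs to the job. Leave any turquoise look-alike of the lamp alone.

How it is judged:
By the outcome, as a careful person would: the job done as asked, in the order asked, and still so for the second after the job is handed in, with the robot touching nothing.
It also fails if it takes over 67 s, if anything falls off the work surface, if the arm or the gripper's body presses on something with over 40 N, if the wrist force passes 120 N, or if a joint passes its speed limit or range.

### The arm

A 6-joint arm with a two-finger parallel gripper is mounted at the origin on a cart in front of the work surface, level with it; the furniture and walls round the work are solid. World frame = base frame: x ahead of the robot, y to its left, z up, the work surface at z = 0. Lengths are in m, angles in degrees, forces in N, time in s.
With the tool pointing down it reaches from about 0.4 to 0.825 m from the base axis. Payload 7 kg.
Tool frame: the origin (TCP) lies on the centre line of the jaws, within the pads' length; the fingertips stand 14 mm ahead of it and the grasp point (between the pads) lies 5 mm behind it; z points along the fingers, y is the line along which they close (so a half turn about z gives the same grasp; the last joint's range is limited). The gripper opens to 88 mm and grips with 3 to 60 N. Pads are 19 mm wide; open, the fingers measure 130 mm over their backs; the gripper's body (78 mm by 193 mm) begins 47 mm behind the grasp point.
Start: joints at [86.35, 20.546, 0.682, 0, -70.136, -16.507], TCP at [0.233, 0.634, 0.241] pointing down, gripper open.
Joint ranges: [-176.03, 176.03], [-82.01, 121.73], [-58.28, 71.71], [-173.87, 95.51], [-174.79, -0.11], [-173.66, 173.66]. Speed limits (degrees/s): [136.94, 136.94, 172.46, 180, 180, 180].

### API

Orientations are given as [roll, pitch, yaw] about the fixed x, y, z axes, in that order (R = Rz(yaw) Ry(pitch) Rx(roll)).
In Python, from plant import r gives the robot as it stands.
- The arm moves only by the tool send_rows, never from a script. Its argument "steps" is a list of rows, each an object with "dp": the shift along the tool's x, y, z in mm, a list of three; "roll": the turn about the tool's z in rad; "jaw": the opening in per cent of the stroke, from 0 (shut) to 100 (fully open). In form: [{"dp": [tx, ty, tz], "roll": roll, "jaw": jaw}, ...]. A call has 1 to 5 rows; each row is the pose to reach, as a shift and turn from the pose commanded when the call began, along the tool's axes at that moment; what a row does not reach only later rows make up. A row lasts 1/8 s, in which the tool goes at most 62.5 mm and 10.7 degrees, less where a joint would pass 70% of its speed; a pose out of reach is approached as far as the arm can. A call with a gripper value outside its range is refused whole. The fingers move at their own pace and stop on an object; "newtons" is the grip in N (left out, the last holds). Time passes only in rows, so rows that repeat a pose let the fingers close. It gives the time, the measured TCP pose, the force, the opening and the grip force at its end, in the units of the state.
- r.get_state(): the state, without advancing time (a new reading comes with each control period).
- r.capture(name): name is "side" or "top" or "wrist"; returns a dict with "image" (420x560x3 uint8, blue, green, red), "K" (3x3 intrinsics, pixels), "rvec" (rotation vector, rad) and "tvec" (3), from world to camera coordinates, as OpenCV has them. Camera axes: x right, y down, z forward; pixel columns grow to the right and rows downward; lengths in m; the calibration is good to about 2 mm. A picture is of the moment at which its call begins. There is no depth.
- r.close_job(): hands the job in; it is judged then, once.
The state is a dict: "time_s": time; "joints": joint angles; "qd": joint speeds; "joint_torque": joint torques, N m; "tcp_pos": TCP position; "eef_rot": TCP orientation; "contact_force": force on the tool from outside, world axes, zero at the start; "moment": the same for the moment, N m; "gripper_width": finger opening in m; "gripper_force": force on a finger pad.
Only numpy, scipy, OpenCV 4.12 (cv2) and the standard library are available. Lean on these libraries where they do the work, as an engineer would, in place of code of your own. Each camera call takes 0.05 s, during which the arm holds its last target. There are 200 camera calls.

## Working session

There is one attempt and no reset: what is moved stays moved. The work goes in short steps, Python scripts to look and compute and a tool call to move; the robot and the scene stay as the last step left them, time stands still between calls to the robot, and variables do not carry over. Pictures are saved under pics/ and viewed, at most 10 in all, crops included, and the job is handed in when it is done.

Besides the shell and the picture viewer there is one more tool, called as name(argument=value, ...), one argument or row to a line, values as JSON. send_rows: Moves the arm, as the interface text tells. Its arguments: {"type":"object","properties":{"steps":{"type":"array","items":{"type":"object","properties":{"dp":{"type":"array","items":{"type":"number"}},"roll":{"type":"number"},"jaw":{"type":"number"}}}},"newtons":{"type":"number"}},"required":["steps"]}

```bash
ls; mkdir -p pics; python3 - <<'E'
from plant import r
import cv2,numpy as np
ims=[]
for n in("side","top"):
    c=r.capture(n); cv2.imwrite(f"pics/{n}0.png",c["image"]); np.savez(f"pics/{n}0.npz",**c)
    R=cv2.Rodrigues(np.array(c["rvec"]))[0]; print(n,-R.T@np.array(c["tvec"]).ravel(),R[2],c["K"][0][0])
print(r.get_state())
E
```

```text
pics
side [0.42920075 0.69776339 0.74449634] [ 0.13356873 -0.78628033 -0.60326001] 403.4317493943712
top [ 0.44660896 -0.11825579  0.96693854] [ 0.12874268 -0.01685992 -0.9915347 ] 431.44383280076306
{'time_s': 0.1, 'joints': array([ 8.63493030e+01,  2.05884972e+01,  6.39191228e-01, -1.69496496e-02,
       -7.01379562e+01, -1.65068798e+01]), 'qd': array([-0.02889147, -0.11534113,  0.15786779,  0.03487409,  0.04972286,
        0.02102118]), 'joint_torque': array([-1.78356826e-03, -5.84162092e+01,  2.93750435e+01,  7.01554075e+00,
        1.01378281e-02, -5.53693224e-05]), 'tcp_pos': array([0.2324914 , 0.63324414, 0.23970697]), 'eef_rot': array([ 1.79911806e+02, -9.51815202e-03, -2.01633403e+01]), 'contact_force': array([-0.56981789,  0.10780456, -1.05174166]), 'moment': array([ 0.01546729, -0.05033012, -0.00800898]), 'gripper_force': 0.0, 'gripper_width': 0.08742439317289216}
```

View pics/side0.png

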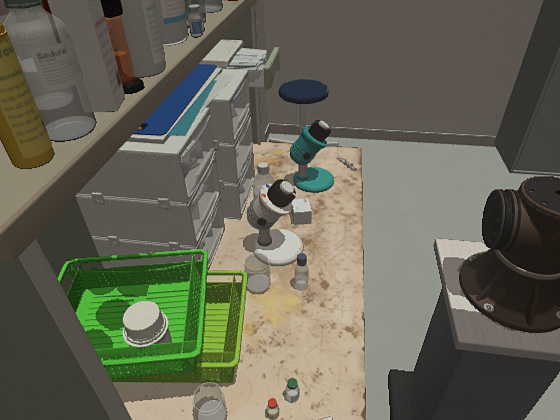

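View pics/top0.png

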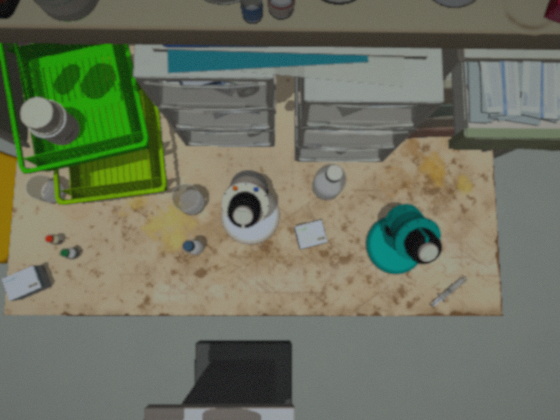

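The top view has the white lamp at about (248,210), with studs near (235,188) and (255,190). The turquoise look-alike is at (405,240). The bottle is at (328,182), the jar at (191,200), the small bottle at (193,245) and the carton at (311,234). Next I'll enlarge the lamp.

```bash
cat > h.py <<'E'
import numpy as np, cv2
from plant import r
def load(n): return dict(np.load(f"pics/{n}.npz"))
def cap(n,name):
    c=r.capture(n); cv2.imwrite(f"pics/{name}.png",c["image"]); np.savez(f"pics/{name}.npz",**c); return c
def ray(c,uv):
    R=cv2.Rodrigues(np.array(c["rvec"],float))[0]; t=np.array(c["tvec"],float).ravel()
    d=R.T@np.linalg.inv(c["K"])@np.array([uv[0],uv[1],1.]); return -R.T@t,d/np.linalg.norm(d)
def onz(c,uv,z): o,d=ray(c,uv); return o+d*(z-o[2])/d[2]
def tri(rays):
    A=sum(np.eye(3)-np.outer(d,d) for o,d in rays); b=sum((np.eye(3)-np.outer(d,d))@o for o,d in rays)
    p=np.linalg.solve(A,b); return p,[np.linalg.norm(np.cross(p-o,d)) for o,d in rays]
def proj(c,P): return cv2.projectPoints(np.atleast_2d(np.array(P,float)),np.array(c["rvec"],float),np.array(c["tvec"],float),np.array(c["K"],float),None)[0].reshape(-1,2)
def blobs(c,kind,roi):
    h=cv2.cvtColor(c["image"],cv2.COLOR_BGR2HSV); u0,v0,u1,v1=roi
    lo,hi={"orange":((4,110,90),(22,255,255)),"blue":((98,110,60),(125,255,255))}[kind]
    m=cv2.inRange(h,lo,hi); k=np.zeros_like(m); k[v0:v1,u0:u1]=m[v0:v1,u0:u1]
    n,l,s,ce=cv2.connectedComponentsWithStats(k); return [(s[i,4],ce[i].round(1)) for i in range(1,n) if s[i,4]>3]
E
python3 - <<'E'
from h import *
t=load("top0");s=load("side0")
for k in("orange","blue"): print(k,blobs(t,k,(215,165,285,245)),blobs(s,k,(240,170,310,240)))
a=cv2.resize(t["image"][165:255,205:290],None,fx=5,fy=5,interpolation=2)
b=cv2.resize(s["image"][165:275,235:325],None,fx=4.09,fy=4.09,interpolation=2)
b=b[:450]
cv2.imwrite("pics/crop0.png",np.hstack([a[:b.shape[0]],b[:a.shape[0]]]))
E
```

```text
orange [(np.int32(13), array([234.6, 187.6])), (np.int32(13), array([268.2, 242.5]))] [(np.int32(9), array([263.3, 194.9]))]
blue [(np.int32(8), array([255.5, 189. ]))] [(np.int32(4), array([267. , 185.5]))]
```

View pics/crop0.png

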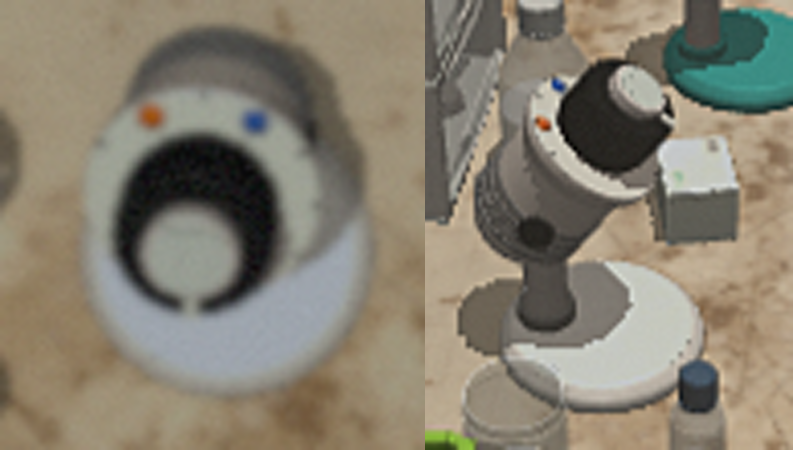

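The left crop shows the orange stud on the robot's left of the top (collar target +0.52) and the blue stud on the right. The white line is at the bottom, about pixel (243,226), so the collar starts near -3.14. The turn needed is about +3.67 rad.

```bash
cat >> h.py <<'E'
def lampfit(so,sb):
    v=so-sb; psi=np.arctan2(-v[0],v[1])   # left = +y in lamp frame
    c,s=np.cos(psi),np.sin(psi); Rz=np.array([[c,-s,0],[s,c,0],[0,0,1]])
    S,C=np.sin(np.radians(35)),np.cos(np.radians(35))
    a=Rz@[-S,0,C]; u=Rz@[C,0,S]; l=Rz@[0,1,0]
    d=(so+sb)/2-u*0.038*np.cos(np.pi/6)-a*0.0015
    return psi,d,a,u,l
E
python3 - <<'E'
from h import *
t=load("top0");s=load("side0")
o=[(234.6,187.6),(263.3,194.9)];b=[(255.5,189.0),(267,185.5)]
P=[onz(t,o[0],.185),onz(t,b[0],.185)]
Q=[tri([ray(t,x[0]),ray(s,x[1])]) for x in(o,b)]
print(P,np.linalg.norm(P[0]-P[1])); print(Q)
psi,d,a,u,l=lampfit(*P); print(np.degrees(psi),d,a)
psi2,d2,_,_,_=lampfit(Q[0][0],Q[1][0]); print(np.degrees(psi2),d2)
# barrel front centre check: 46 mm in front of dial
print(proj(t,[d+a*.046,d+a*.038-u*.03,d+a*.022]),proj(s,[d+a*.046]))
# foot
h=cv2.cvtColor(t["image"],cv2.COLOR_BGR2HSV)
m=cv2.inRange(h,(0,0,140),(179,60,255));m[:170]=0;m[255:]=0;m[:,:205]=0;m[:,290:]=0
# lower rim of foot
pts=[(i,np.flatnonzero(m[:,i]).max()) for i in range(225,277,4) if m[:,i].any()]
F=np.array([onz(t,p,.016)[:2] for p in pts]); 
A=np.c_[2*F,np.ones(len(F))];x=np.linalg.lstsq(A,(F**2).sum(1),rcond=None)[0];print("foot",x[:2],np.sqrt(x[2]+x[:2]@x[:2]))
for n,uv,z in(("saline",(334,173),.148),("jar",(191,200),.041),("small",(189,246),.1),("box",(312,234),.047)): print(n,onz(t,uv,z))
E
```

```text
[array([ 0.59029257, -0.04099403,  0.185     ]), array([ 0.58791894, -0.07937575,  0.185     ])] 0.03845503876412449
[(array([ 0.59017435, -0.04103339,  0.18534969]), [np.float64(5.3215454250065674e-05), np.float64(5.321545425000756e-05)]), (array([ 0.58804469, -0.07938077,  0.1854198 ]), [np.float64(0.00019890273733642872), np.float64(0.00019890273733662908)])]
-3.538829635303468 [ 0.56305844 -0.05857405  0.16489546] [-0.57248274  0.03540399  0.81915204]
-3.1787137336853766 [ 0.56305259 -0.05875998  0.16528021]
[[242.09451968 215.48158033]
 [242.27016001 227.83093499]
 [243.51867682 209.2912715 ]] [[286.91745822 186.67138235]]
foot [ 0.54003895 -0.04167401] 0.05706566287936586
saline [ 0.62705074 -0.22932933  0.148     ]
jar [0.58893266 0.06689203 0.041     ]
small [0.48690012 0.05623063 0.1       ]
box [ 0.51596252 -0.19429768  0.047     ]
```

Dial centre is about (0.563, -0.059, 0.165) m and the lamp yaw about -3.4°. This fits the stud spacing, the stud height and the barrel position. The interface only offers shifts and a roll about the tool axis, so the tool stays vertical. I'll grip the collar across its horizontal diameter, near its front, and turn it one click per short twist. First I'll move above it.

send_rows(
  steps=[
    {"dp":[20,20,-45],"roll":0,"jaw":100},
    {"dp":[60,60,-80],"roll":0,"jaw":100},
    {"dp":[100,101,-90],"roll":0,"jaw":100},
    {"dp":[142,143,-90],"roll":0,"jaw":100},
    {"dp":[184,186,-90],"roll":0,"jaw":100},
  ],
  newtons=60,
)

```text
time_s: 0.72
tcp_pos: [0.3416, 0.3937, 0.3305]
eef_rot: [-180.0, 0.0, -20.1]
contact_force: [1.5, 0.3, -0.3]
gripper_width: 0.0876
gripper_force: 0.0
```

send_rows(
  steps=[
    {"dp":[42,43,0],"roll":0,"jaw":100},
    {"dp":[84,86,0],"roll":0,"jaw":100},
    {"dp":[126,129,0],"roll":0,"jaw":100},
    {"dp":[168,172,0],"roll":0,"jaw":100},
    {"dp":[210,215,0],"roll":0,"jaw":100},
  ],
)

```text
time_s: 1.35
tcp_pos: [0.4645, 0.1195, 0.3306]
eef_rot: [-180.0, -0.0, -20.1]
contact_force: [1.8, 0.8, 1.1]
gripper_width: 0.0873
gripper_force: 0.0
```

send_rows(
  steps=[
    {"dp":[42,42,0],"roll":-0.1,"jaw":100},
    {"dp":[84,84,0],"roll":-0.2,"jaw":100},
    {"dp":[110,112,0],"roll":-0.29,"jaw":100},
    {"dp":[128,130,0],"roll":-0.29,"jaw":100},
    {"dp":[128,130,0],"roll":-0.29,"jaw":100},
  ],
)

```text
time_s: 1.98
tcp_pos: [0.5398, -0.0461, 0.3297]
eef_rot: [180.0, 0.1, -3.7]
contact_force: [-0.9, -0.2, 0.2]
gripper_width: 0.0873
gripper_force: 0.0
```

```bash
python3 - <<'E'
from h import *
c=cap("wrist","w1"); s=r.get_state(); print(s["joints"].round(1),s["tcp_pos"])
for k in("orange","blue"): print(k,blobs(c,k,(0,0,560,420)))
d=np.array([.56306,-.0587,.1651]);
print(ray(c,(280,210)))
E
```

```text
[ 15.9   5.2  -7.7  -0.  -77.1  70.4] [ 0.53949947 -0.04533163  0.32990854]
orange [(np.int32(69), array([272.4, 149.3])), (np.int32(81), array([  4.9, 216.7])), (np.int32(229), array([105.7, 299.8])), (np.int32(209), array([453.2, 299.6]))]
blue [(np.int32(56), array([313. , 148.8])), (np.int32(9), array([196. , 224.3])), (np.int32(5), array([203.8, 222.8])), (np.int32(5), array([207.4, 223.8])), (np.int32(5), array([197.2, 230.4])), (np.int32(8), array([205.5, 231. ])), (np.int32(4), array([201.2, 232.8]))]
(array([ 0.617498  , -0.05086849,  0.4736092 ]), array([-0.28482003,  0.01608568, -0.95844604]))
```

View pics/w1.png

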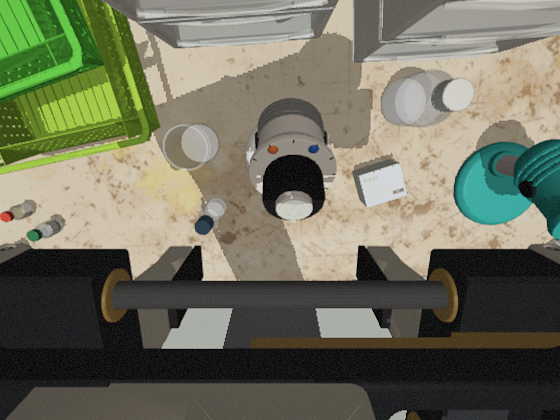

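The wrist view shows the lamp under the camera: orange stud at (272,149), blue stud at (313,149), collar at about (293,185). The fingertips are just below at (185,260) and (375,260). I'll use the studs to refine the dial pose.

```bash
python3 - <<'E'
from h import *
t=load("top0");s=load("side0");c=load("w1")
o=tri([ray(t,(234.6,187.6)),ray(s,(263.3,194.9)),ray(c,(272.4,149.3))])
b=tri([ray(t,(255.5,189)),ray(s,(267,185.5)),ray(c,(313,148.8))]); print(o,b)
for P in((o[0],b[0]),(onz(c,(272.4,149.3),.185),onz(c,(313,148.8),.185))):
    psi,d,a,u,l=lampfit(*P); print(np.degrees(psi),d,d+.032*a, np.linalg.norm(P[0]-P[1]), proj(c,[d+.046*a,d+.038*a+.03*l,d+.038*a-.03*l]))
E
```

```text
(array([ 0.59056503, -0.04186386,  0.18464647]), [np.float64(0.0009268872953545062), np.float64(0.0002576060640714724), np.float64(0.0009561407732016207)]) (array([ 0.58846993, -0.07995871,  0.18490612]), [np.float64(0.00079126997446124), np.float64(0.00013872006170409065), np.float64(0.00080629913932139)])
-3.147931482009672 [ 0.56345978 -0.05947818  0.16467176] [ 0.54513302 -0.05847027  0.19088463] 0.03815329728077026 [[292.60111107 208.9889873 ]
 [260.51421746 202.64481014]
 [324.15845821 202.07341153]]
-2.9890807844494294 [ 0.56402077 -0.0602274   0.16489546] [ 0.54569129 -0.05927029  0.19110833] 0.037810498830715744 [[293.46758566 208.42602392]
 [261.31099971 202.16860851]
 [325.04219229 201.4254068 ]]
```

send_rows(
  steps=[
    {"dp":[7,13,20],"roll":0.18,"jaw":100},
    {"dp":[7,13,50],"roll":0.36,"jaw":100},
    {"dp":[7,13,90],"roll":0.36,"jaw":100},
    {"dp":[7,13,115],"roll":0.36,"jaw":100},
    {"dp":[7,13,115],"roll":0.36,"jaw":100},
  ],
)

```text
time_s: 2.65
tcp_pos: [0.5444, -0.0574, 0.214]
eef_rot: [179.9, 0.2, -24.1]
contact_force: [0.4, 0.2, 1.0]
gripper_width: 0.0877
gripper_force: 0.0
```

send_rows(
  steps=[
    {"dp":[1.5,1,14],"roll":0,"jaw":100},
    {"dp":[1.5,1,28],"roll":0,"jaw":100},
    {"dp":[1.5,1,28],"roll":0,"jaw":60},
    {"dp":[1.5,1,28],"roll":0,"jaw":40},
    {"dp":[1.5,1,28],"roll":0,"jaw":40},
  ],
  newtons=40,
)

```text
time_s: 3.28
tcp_pos: [0.5474, -0.0593, 0.1881]
eef_rot: [-179.9, -0.1, -24.2]
contact_force: [-0.7, 2.7, -1.0]
gripper_width: 0.0635
gripper_force: 30.5
```

```bash
python3 - <<'E'
from h import *
s=r.get_state(); print(s["contact_force"],s["moment"],s["gripper_force"],s["gripper_width"],s["tcp_pos"])
c=cap("wrist","w2"); t=cap("top","t2")
a=cv2.resize(c["image"][60:420,100:460],(560,560),interpolation=2)
cv2.imwrite("pics/c2.png",a)
E
```

```text
[-0.69706024  2.6644824  -0.96448467] [0.99832096 0.1631189  0.20232637] 30.459483861923218 0.06345334845003328 [ 0.54741455 -0.05927015  0.188075  ]
```

View pics/c2.png

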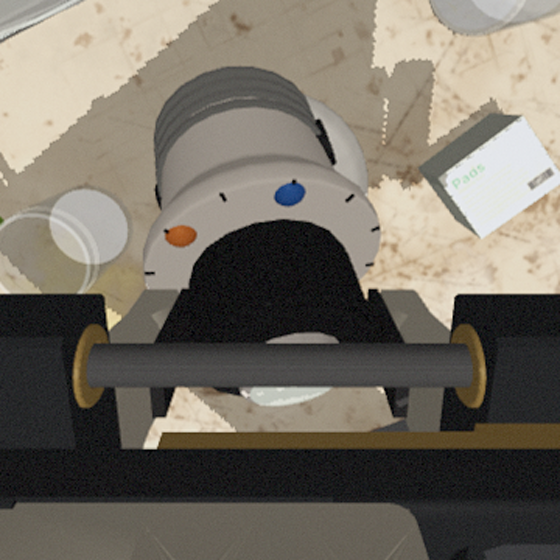

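The jaws hold the collar at 63 mm and clear the plate; the studs are at (180,236) and (290,194). I'll make the first twist.

send_rows(
  steps=[
    {"dp":[0,0,0],"roll":-0.1,"jaw":40},
    {"dp":[0,0,0],"roll":-0.2,"jaw":40},
    {"dp":[0,0,0],"roll":-0.3,"jaw":40},
    {"dp":[0,0,0],"roll":-0.4,"jaw":40},
  ],
)

```text
time_s: 3.88
tcp_pos: [0.5468, -0.0603, 0.1878]
eef_rot: [179.9, 0.0, -1.1]
contact_force: [1.1, -0.8, -1.7]
gripper_width: 0.0597
gripper_force: 40.1
```

send_rows(
  steps=[
    {"dp":[0,0,0],"roll":-0.11,"jaw":40},
    {"dp":[0,0,0],"roll":-0.22,"jaw":40},
    {"dp":[0,0,0],"roll":-0.33,"jaw":40},
    {"dp":[0,0,0],"roll":-0.33,"jaw":40},
  ],
)

```text
time_s: 4.38
tcp_pos: [0.5459, -0.0614, 0.189]
eef_rot: [179.9, 0.1, 17.7]
contact_force: [-6.3, -2.8, 10.3]
gripper_width: 0.0616
gripper_force: 42.7
```

send_rows(
  steps=[
    {"dp":[0,0,0],"roll":0,"jaw":100},
    {"dp":[0,0,0],"roll":0,"jaw":100},
    {"dp":[0,0,0],"roll":0,"jaw":100},
  ],
)

```text
time_s: 4.75
tcp_pos: [0.5468, -0.0596, 0.1875]
eef_rot: [-180.0, 0.0, 17.7]
contact_force: [0.4, 0.2, -0.3]
gripper_width: 0.0845
gripper_force: 0.0
```

```bash
python3 - <<'E'
from h import *
c=cap("wrist","w3"); s=cap("side","s3"); st=r.get_state(); print(st["tcp_pos"],st["eef_rot"],st["joints"][5],st["contact_force"])
for k in("orange","blue"): print(k,blobs(c,k,(140,60,420,250)))
a=cv2.resize(c["image"][60:340,140:420],(400,400),interpolation=2)
b=cv2.resize(s["image"][150:250,230:330],(400,400),interpolation=2)
cv2.imwrite("pics/c3.png",np.hstack([a,b]))
E
```

```text
[ 0.54678156 -0.05952326  0.18738461] [-1.79991977e+02  1.52215773e-02  1.76634690e+01] 93.47648548519679 [ 0.6362932  -0.70630855 -0.19273013]
orange [(np.int32(223), array([274.1, 184.7]))]
blue [(np.int32(199), array([344.8, 210.7]))]
```

View pics/c3.png

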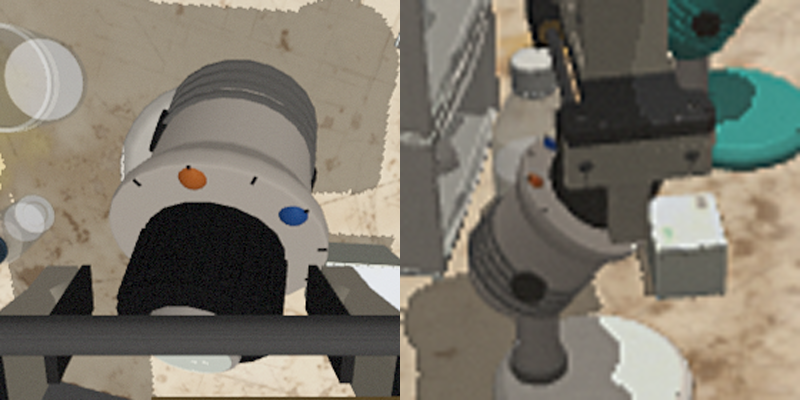

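The jaws have released cleanly, with the studs in view at (192,178) and (294,215) of the left crop. The line is hidden under the hand. I'll re-grip, make a second twist, then lift to verify.

send_rows(
  steps=[
    {"dp":[0,0,0],"roll":0.18,"jaw":100},
    {"dp":[0,0,0],"roll":0.36,"jaw":100},
    {"dp":[0,0,0],"roll":0.55,"jaw":100},
    {"dp":[0,0,0],"roll":0.73,"jaw":100},
    {"dp":[0,0,0],"roll":0.73,"jaw":60},
  ],
)

```text
time_s: 5.48
tcp_pos: [0.5468, -0.0596, 0.1874]
eef_rot: [180.0, 0.0, -24.1]
contact_force: [-0.1, 0.1, -0.6]
gripper_width: 0.0822
gripper_force: 0.0
```

send_rows(
  steps=[
    {"dp":[0,0,0],"roll":0,"jaw":40},
    {"dp":[0,0,0],"roll":0,"jaw":40},
    {"dp":[0,0,0],"roll":0,"jaw":40},
    {"dp":[0,0,0],"roll":-0.12,"jaw":40},
    {"dp":[0,0,0],"roll":-0.24,"jaw":40},
  ],
)

```text
time_s: 6.1
tcp_pos: [0.5461, -0.0598, 0.1876]
eef_rot: [180.0, 0.1, -10.2]
contact_force: [1.5, -0.7, -3.7]
gripper_width: 0.06
gripper_force: 38.9
```

send_rows(
  steps=[
    {"dp":[0,0,0],"roll":-0.12,"jaw":40},
    {"dp":[0,0,0],"roll":-0.24,"jaw":40},
    {"dp":[0,0,0],"roll":-0.36,"jaw":40},
    {"dp":[0,0,0],"roll":-0.49,"jaw":40},
    {"dp":[0,0,0],"roll":-0.49,"jaw":40},
  ],
)

```text
time_s: 6.72
tcp_pos: [0.5457, -0.0614, 0.1885]
eef_rot: [179.9, 0.2, 17.8]
contact_force: [-6.3, -2.5, 8.6]
gripper_width: 0.0618
gripper_force: 41.7
```

send_rows(
  steps=[
    {"dp":[0,0,0],"roll":0,"jaw":100},
    {"dp":[0,0,0],"roll":0,"jaw":100},
    {"dp":[0,0,-40],"roll":0.18,"jaw":100},
    {"dp":[0,0,-100],"roll":0.36,"jaw":100},
    {"dp":[0,0,-140],"roll":0.36,"jaw":100},
  ],
)

```text
time_s: 7.35
tcp_pos: [0.5473, -0.0596, 0.3303]
eef_rot: [-180.0, -0.1, -3.1]
contact_force: [-0.2, 0.3, -0.5]
gripper_width: 0.0876
gripper_force: 0.0
```

```bash
cat >> h.py <<'E'
def ring(c,so,sb):
    "profile of collar brightness by angle, rays of studs so, sb at z=.185"
    psi,d,a,u,l=lampfit(onz(c,so,.185),onz(c,sb,.185))
    g=cv2.cvtColor(c["image"],cv2.COLOR_BGR2GRAY).astype(float); out=[]
    for th in range(-190,60,5):
        e=np.cos(np.radians(th))*u+np.sin(np.radians(th))*l
        P=[d+.038*a+q*e for q in(.023,.025,.027)]+[d+h*a+.03*e for h in(.012,.02,.028)]
        out.append((th,[int(g[int(round(v)),int(round(w))]) for w,v in proj(c,P)]))
    return np.degrees(psi),d,out
E
python3 - <<'E'
from h import *
c=cap("wrist","w4")
o=blobs(c,"orange",(200,100,380,260)); b=blobs(c,"blue",(240,100,380,220)); print(o,b,r.get_state()["tcp_pos"])
p,d,out=ring(c,o[0][1],b[0][1]); print(p,d)
for x in out: print(*x)
cv2.imwrite("pics/c4.png",cv2.resize(c["image"][110:250,200:390],None,fx=4,fy=4,interpolation=2))
E
```

```text
[(np.int32(63), array([259.5, 158.6]))] [(np.int32(57), array([299.6, 158.5]))] [ 0.54903544 -0.05993698  0.33548233]
-2.9215444158066197 [ 0.56408861 -0.06037393  0.16489546]
-190 [203, 207, 195, 198, 206, 190]
-185 [202, 200, 208, 195, 204, 201]
-180 [201, 201, 204, 178, 197, 203]
-175 [191, 191, 204, 197, 199, 194]
-170 [202, 201, 198, 194, 202, 203]
-165 [202, 202, 176, 205, 202, 201]
-160 [202, 202, 184, 187, 203, 201]
-155 [200, 206, 151, 136, 191, 203]
-150 [203, 201, 72, 137, 200, 193]
-145 [203, 200, 71, 63, 149, 200]
-140 [198, 39, 19, 29, 44, 157]
-135 [193, 11, 12, 19, 23, 34]
-130 [187, 158, 183, 24, 30, 21]
-125 [211, 214, 210, 0, 17, 25]
-120 [204, 171, 202, 17, 32, 28]
-115 [99, 13, 57, 0, 30, 17]
-110 [19, 24, 18, 13, 26, 24]
-105 [27, 27, 19, 15, 14, 29]
-100 [32, 30, 13, 22, 19, 28]
-95 [31, 24, 26, 26, 108, 36]
-90 [29, 32, 23, 42, 116, 118]
-85 [27, 22, 24, 99, 123, 112]
-80 [27, 25, 17, 59, 87, 96]
-75 [17, 32, 26, 76, 99, 134]
-70 [26, 26, 33, 33, 36, 1]
-65 [26, 25, 15, 75, 8, 22]
-60 [24, 29, 8, 10, 1, 3]
-55 [19, 7, 3, 10, 1, 17]
-50 [13, 16, 15, 4, 12, 11]
-45 [15, 0, 4, 24, 7, 18]
-40 [27, 23, 18, 14, 19, 17]
-35 [13, 14, 10, 21, 2, 17]
-30 [20, 10, 19, 21, 8, 19]
-25 [25, 22, 22, 19, 20, 14]
-20 [30, 9, 22, 26, 3, 19]
-15 [17, 23, 24, 0, 13, 20]
-10 [24, 14, 18, 8, 23, 23]
-5 [21, 11, 20, 3, 22, 16]
0 [19, 12, 8, 8, 14, 11]
5 [22, 7, 26, 16, 5, 28]
10 [12, 22, 4, 16, 11, 16]
15 [18, 17, 11, 22, 11, 19]
20 [15, 19, 9, 4, 4, 12]
25 [13, 5, 18, 6, 10, 17]
30 [13, 22, 22, 27, 11, 18]
35 [12, 15, 12, 8, 19, 6]
40 [30, 24, 3, 18, 11, 18]
45 [18, 19, 7, 9, 8, 12]
50 [20, 20, 24, 20, 9, 13]
55 [13, 24, 19, 5, 25, 19]
```

View pics/c4.png

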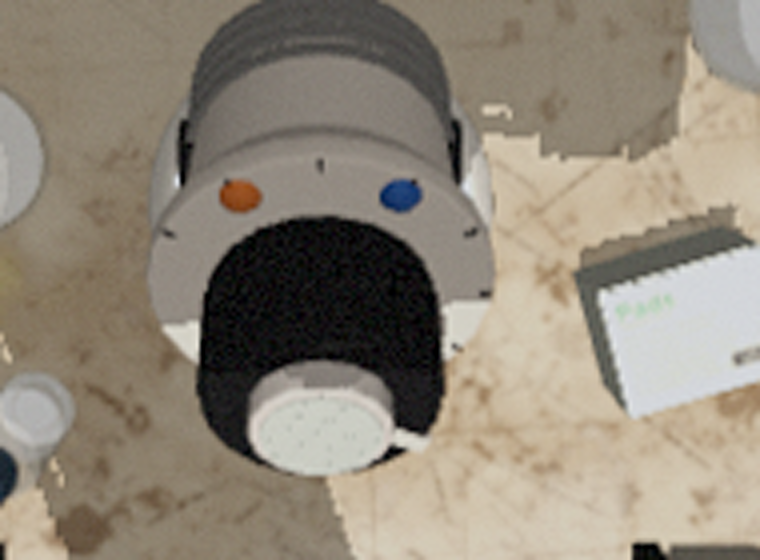

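The white line shows at (410,438) in the crop, at about -122° on the collar. That is the -2.09 click, so each twist gives exactly one click and five remain. I'll do four and check again.

send_rows(
  steps=[
    {"dp":[0,0,40],"roll":0.18,"jaw":100},
    {"dp":[0,0,95],"roll":0.36,"jaw":100},
    {"dp":[0,0,125],"roll":0.36,"jaw":100},
    {"dp":[0,0,140],"roll":0.36,"jaw":100},
    {"dp":[0,0,140],"roll":0.36,"jaw":60},
  ],
)

```text
time_s: 8.02
tcp_pos: [0.5468, -0.0596, 0.1872]
eef_rot: [180.0, 0.0, -23.6]
contact_force: [-0.7, -0.3, 0.2]
gripper_width: 0.0817
gripper_force: 0.0
```

send_rows(
  steps=[
    {"dp":[0,0,0],"roll":0,"jaw":40},
    {"dp":[0,0,0],"roll":0,"jaw":40},
    {"dp":[0,0,0],"roll":0,"jaw":40},
    {"dp":[0,0,0],"roll":-0.12,"jaw":40},
    {"dp":[0,0,0],"roll":-0.24,"jaw":40},
  ],
)

```text
time_s: 8.65
tcp_pos: [0.547, -0.06, 0.1885]
eef_rot: [180.0, -0.1, -9.7]
contact_force: [0.6, 0.0, 3.3]
gripper_width: 0.0602
gripper_force: 39.2
```

send_rows(
  steps=[
    {"dp":[0,0,0],"roll":-0.12,"jaw":40},
    {"dp":[0,0,0],"roll":-0.24,"jaw":40},
    {"dp":[0,0,0],"roll":-0.36,"jaw":40},
    {"dp":[0,0,0],"roll":-0.49,"jaw":40},
    {"dp":[0,0,0],"roll":-0.49,"jaw":40},
  ],
)

```text
time_s: 9.28
tcp_pos: [0.5464, -0.0612, 0.1894]
eef_rot: [179.9, 0.0, 18.3]
contact_force: [-6.1, -1.8, 11.4]
gripper_width: 0.0622
gripper_force: 42.7
```

send_rows(
  steps=[
    {"dp":[0,0,0],"roll":0,"jaw":100},
    {"dp":[0,0,0],"roll":0,"jaw":100},
    {"dp":[0,0,0],"roll":0,"jaw":100},
  ],
)

```text
time_s: 9.65
tcp_pos: [0.5467, -0.0595, 0.1874]
eef_rot: [-180.0, 0.0, 18.2]
contact_force: [-0.8, 0.1, 0.0]
gripper_width: 0.0851
gripper_force: 0.0
```

send_rows(
  steps=[
    {"dp":[0,0,0],"roll":0.18,"jaw":100},
    {"dp":[0,0,0],"roll":0.36,"jaw":100},
    {"dp":[0,0,0],"roll":0.55,"jaw":100},
    {"dp":[0,0,0],"roll":0.73,"jaw":100},
    {"dp":[0,0,0],"roll":0.73,"jaw":60},
  ],
)

```text
time_s: 10.28
tcp_pos: [0.5468, -0.0595, 0.1873]
eef_rot: [180.0, 0.0, -23.5]
contact_force: [0.7, 0.8, -0.3]
gripper_width: 0.0824
gripper_force: 0.0
```

send_rows(
  steps=[
    {"dp":[0,0,0],"roll":0,"jaw":40},
    {"dp":[0,0,0],"roll":0,"jaw":40},
    {"dp":[0,0,0],"roll":0,"jaw":40},
    {"dp":[0,0,0],"roll":-0.12,"jaw":40},
    {"dp":[0,0,0],"roll":-0.24,"jaw":40},
  ],
)

```text
time_s: 10.9
tcp_pos: [0.546, -0.0599, 0.1875]
eef_rot: [180.0, 0.1, -9.6]
contact_force: [-0.4, 1.8, -1.4]
gripper_width: 0.0595
gripper_force: 39.2
```

send_rows(
  steps=[
    {"dp":[0,0,0],"roll":-0.12,"jaw":40},
    {"dp":[0,0,0],"roll":-0.24,"jaw":40},
    {"dp":[0,0,0],"roll":-0.36,"jaw":40},
    {"dp":[0,0,0],"roll":-0.49,"jaw":40},
    {"dp":[0,0,0],"roll":-0.49,"jaw":40},
  ],
)

```text
time_s: 11.52
tcp_pos: [0.5454, -0.0615, 0.1887]
eef_rot: [179.9, 0.2, 18.3]
contact_force: [-7.7, -1.9, 9.7]
gripper_width: 0.0618
gripper_force: 43.1
```

send_rows(
  steps=[
    {"dp":[0,0,0],"roll":0,"jaw":100},
    {"dp":[0,0,0],"roll":0,"jaw":100},
    {"dp":[0,0,0],"roll":0,"jaw":100},
  ],
)

```text
time_s: 11.9
tcp_pos: [0.5468, -0.0596, 0.1874]
eef_rot: [-180.0, 0.0, 18.2]
contact_force: [0.6, 0.4, -0.3]
gripper_width: 0.0849
gripper_force: 0.0
```

Now two more twists, then lift and check.

send_rows(
  steps=[
    {"dp":[0,0,0],"roll":0.18,"jaw":100},
    {"dp":[0,0,0],"roll":0.36,"jaw":100},
    {"dp":[0,0,0],"roll":0.55,"jaw":100},
    {"dp":[0,0,0],"roll":0.73,"jaw":100},
    {"dp":[0,0,0],"roll":0.73,"jaw":60},
  ],
)

```text
time_s: 12.52
tcp_pos: [0.5468, -0.0595, 0.1874]
eef_rot: [180.0, 0.0, -23.5]
contact_force: [-0.9, 0.3, 0.4]
gripper_width: 0.0821
gripper_force: 0.0
```

send_rows(
  steps=[
    {"dp":[0,0,0],"roll":0,"jaw":40},
    {"dp":[0,0,0],"roll":0,"jaw":40},
    {"dp":[0,0,0],"roll":0,"jaw":40},
    {"dp":[0,0,0],"roll":-0.12,"jaw":40},
    {"dp":[0,0,0],"roll":-0.24,"jaw":40},
  ],
)

```text
time_s: 13.15
tcp_pos: [0.546, -0.0599, 0.1875]
eef_rot: [180.0, 0.1, -9.6]
contact_force: [-5.6, 0.8, 5.5]
gripper_width: 0.0599
gripper_force: 39.1
```

send_rows(
  steps=[
    {"dp":[0,0,0],"roll":-0.12,"jaw":40},
    {"dp":[0,0,0],"roll":-0.24,"jaw":40},
    {"dp":[0,0,0],"roll":-0.36,"jaw":40},
    {"dp":[0,0,0],"roll":-0.49,"jaw":40},
    {"dp":[0,0,0],"roll":-0.49,"jaw":40},
  ],
)

```text
time_s: 13.78
tcp_pos: [0.5453, -0.0614, 0.1887]
eef_rot: [179.9, 0.2, 18.3]
contact_force: [-8.8, -1.8, 10.0]
gripper_width: 0.0616
gripper_force: 43.0
```

send_rows(
  steps=[
    {"dp":[0,0,0],"roll":0,"jaw":100},
    {"dp":[0,0,0],"roll":0,"jaw":100},
    {"dp":[0,0,0],"roll":0,"jaw":100},
  ],
)

```text
time_s: 14.15
tcp_pos: [0.5468, -0.0596, 0.1874]
eef_rot: [-180.0, 0.0, 18.2]
contact_force: [1.1, 0.1, -0.5]
gripper_width: 0.0848
gripper_force: 0.0
```

send_rows(
  steps=[
    {"dp":[0,0,0],"roll":0.18,"jaw":100},
    {"dp":[0,0,0],"roll":0.36,"jaw":100},
    {"dp":[0,0,0],"roll":0.55,"jaw":100},
    {"dp":[0,0,0],"roll":0.73,"jaw":100},
    {"dp":[0,0,0],"roll":0.73,"jaw":60},
  ],
)

```text
time_s: 14.78
tcp_pos: [0.5469, -0.0595, 0.1874]
eef_rot: [180.0, 0.0, -23.5]
contact_force: [0.0, -0.4, 0.1]
gripper_width: 0.0822
gripper_force: 0.0
```

send_rows(
  steps=[
    {"dp":[0,0,0],"roll":0,"jaw":40},
    {"dp":[0,0,0],"roll":0,"jaw":40},
    {"dp":[0,0,0],"roll":0,"jaw":40},
    {"dp":[0,0,0],"roll":-0.12,"jaw":40},
    {"dp":[0,0,0],"roll":-0.24,"jaw":40},
  ],
)

```text
time_s: 15.4
tcp_pos: [0.546, -0.0599, 0.1875]
eef_rot: [180.0, 0.1, -9.6]
contact_force: [-1.4, -0.2, -0.6]
gripper_width: 0.0596
gripper_force: 38.9
```

send_rows(
  steps=[
    {"dp":[0,0,0],"roll":-0.12,"jaw":40},
    {"dp":[0,0,0],"roll":-0.24,"jaw":40},
    {"dp":[0,0,0],"roll":-0.36,"jaw":40},
    {"dp":[0,0,0],"roll":-0.49,"jaw":40},
    {"dp":[0,0,0],"roll":-0.49,"jaw":40},
  ],
)

```text
time_s: 16.02
tcp_pos: [0.5454, -0.0614, 0.1886]
eef_rot: [179.9, 0.2, 18.3]
contact_force: [-7.9, -2.3, 9.0]
gripper_width: 0.0617
gripper_force: 43.1
```

send_rows(
  steps=[
    {"dp":[0,0,0],"roll":0,"jaw":100},
    {"dp":[0,0,0],"roll":0,"jaw":100},
    {"dp":[0,0,-40],"roll":0.18,"jaw":100},
    {"dp":[0,0,-100],"roll":0.36,"jaw":100},
    {"dp":[0,0,-140],"roll":0.36,"jaw":100},
  ],
)

```text
time_s: 16.65
tcp_pos: [0.5473, -0.0596, 0.3303]
eef_rot: [-180.0, -0.1, -2.5]
contact_force: [0.5, 0.3, -1.7]
gripper_width: 0.0871
gripper_force: 0.0
```

```bash
python3 - <<'E'
from h import *
c=cap("wrist","w5")
o=blobs(c,"orange",(200,100,380,260)); b=blobs(c,"blue",(240,100,380,220)); print(o,b)
p,d,out=ring(c,o[0][1],b[0][1]); print(p,d)
for x in out:
    if -110<x[0] and max(x[1])>60: print(*x)
cv2.imwrite("pics/c5.png",cv2.resize(c["image"][110:250,200:390],None,fx=4,fy=4,interpolation=2))
E
```

```text
[(np.int32(61), array([259.7, 158.4]))] [(np.int32(54), array([300. , 158.8]))]
-3.052380951450497 [ 0.56409527 -0.06019135  0.16489546]
-90 [32, 21, 28, 35, 96, 47]
-85 [32, 28, 27, 45, 123, 36]
-80 [35, 29, 22, 55, 81, 97]
-75 [32, 28, 24, 64, 35, 111]
-65 [18, 24, 25, 71, 13, 16]
-5 [132, 134, 133, 68, 67, 69]
0 [139, 138, 140, 132, 134, 135]
5 [92, 91, 94, 81, 80, 80]
```

View pics/c5.png

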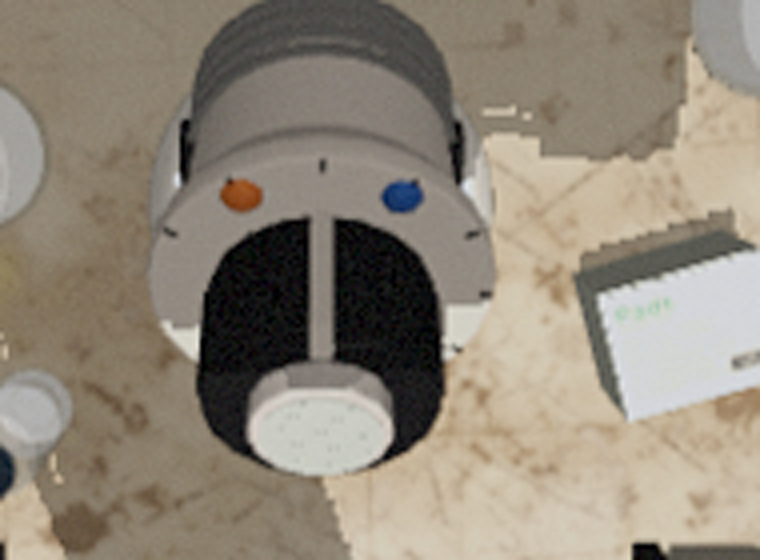

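The line runs down the middle of the collar at (322,285), pointing at the top tick, so the angle is 0. One more click sets it on orange.

send_rows(
  steps=[
    {"dp":[0,0,40],"roll":0.18,"jaw":100},
    {"dp":[0,0,95],"roll":0.36,"jaw":100},
    {"dp":[0,0,125],"roll":0.36,"jaw":100},
    {"dp":[0,0,140],"roll":0.36,"jaw":100},
    {"dp":[0,0,140],"roll":0.36,"jaw":60},
  ],
)

```text
time_s: 17.32
tcp_pos: [0.5468, -0.0596, 0.1871]
eef_rot: [180.0, 0.1, -23.0]
contact_force: [0.0, -0.6, 0.0]
gripper_width: 0.0823
gripper_force: 0.0
```

send_rows(
  steps=[
    {"dp":[0,0,0],"roll":0,"jaw":40},
    {"dp":[0,0,0],"roll":0,"jaw":40},
    {"dp":[0,0,0],"roll":0,"jaw":40},
    {"dp":[0,0,0],"roll":-0.12,"jaw":40},
    {"dp":[0,0,0],"roll":-0.24,"jaw":40},
  ],
)

```text
time_s: 17.95
tcp_pos: [0.5469, -0.0601, 0.1886]
eef_rot: [180.0, -0.1, -9.1]
contact_force: [1.1, -0.9, -0.7]
gripper_width: 0.06
gripper_force: 39.2
```

send_rows(
  steps=[
    {"dp":[0,0,0],"roll":-0.12,"jaw":40},
    {"dp":[0,0,0],"roll":-0.24,"jaw":40},
    {"dp":[0,0,0],"roll":-0.36,"jaw":40},
    {"dp":[0,0,0],"roll":-0.49,"jaw":40},
    {"dp":[0,0,0],"roll":-0.49,"jaw":40},
  ],
)

```text
time_s: 18.58
tcp_pos: [0.5463, -0.0611, 0.1894]
eef_rot: [179.9, 0.1, 18.9]
contact_force: [-6.3, -3.0, 11.1]
gripper_width: 0.0624
gripper_force: 42.3
```

send_rows(
  steps=[
    {"dp":[0,0,0],"roll":0,"jaw":100},
    {"dp":[0,0,0],"roll":0,"jaw":100},
    {"dp":[0,0,-40],"roll":0.18,"jaw":100},
    {"dp":[0,0,-100],"roll":0.36,"jaw":100},
    {"dp":[0,0,-140],"roll":0.36,"jaw":100},
  ],
)

```text
time_s: 19.2
tcp_pos: [0.5472, -0.0595, 0.3303]
eef_rot: [-180.0, -0.1, -2.0]
contact_force: [1.3, 0.1, -1.0]
gripper_width: 0.0875
gripper_force: 0.0
```

```bash
python3 - <<'E'
from h import *
c=cap("wrist","w6"); 
o=blobs(c,"orange",(200,100,380,260)); b=blobs(c,"blue",(240,100,380,220)); print(o,b)
p,d,out=ring(c,o[0][1],b[0][1])
for x in out:
    if -60<x[0] and max(x[1])>60: print(*x)
cv2.imwrite("pics/w6v.png",c["image"])
E
```

```text
[(np.int32(60), array([260.5, 158. ]))] [(np.int32(57), array([300.6, 158.8]))]
25 [97, 37, 64, 58, 116, 90]
30 [142, 141, 139, 126, 123, 122]
35 [144, 144, 143, 80, 93, 72]
40 [91, 30, 33, 10, 17, 25]
```

View pics/w6v.png

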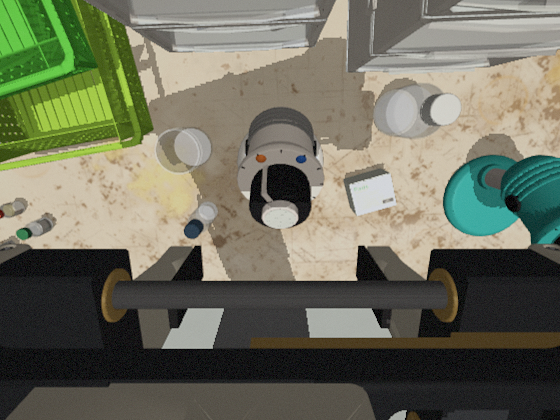

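The line runs along (265,185) straight to the orange stud at (260,158), about 30°. All four bystanders are standing where they were and the hand is clear. I'll hand in.

```bash
python3 -c "
from plant import r
print(r.close_job())"
```

```text
the job is handed in; nothing more can be done
None
```

The collar's white line points at the orange stud and rests in that click, after seven single-click twists. The gripper is clear, the four bystanders stand where they were, and the job was handed in at about 19 s of the 67 s allowed.

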